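# Hook the gate jig's return spring onto its anchor post with the spring puller

### The job

Take the orange-handled spring puller out of its wooden rack and, with its hook in the loop at the spring's free end, lift and stretch the jig's return spring over the steel anchor pin and lower it so that the spring's hook catches behind the pin. Then hang the puller upright back in its rack. Use only the puller on the spring, not the gripper itself, and leave the tin, the glue bottle and the sanding block alone.

Things in the scene. Friction and masses are not known exactly. Their poses are not given: they have to be found in the camera images.
- puller_grip (a point): Centre of the spring puller's orange handle; z up, x the way its toe points. Flat-sided handle 22 mm (x) by 20 mm (y), free to grip from 27 mm below to 35 mm above this point; below it a black flange 36 x 36 x 5 mm, underside 32 mm under this point; then a steel shank 8 mm in diameter on the handle's axis. About 90 g. It starts hanging by its flange in the rack
- puller_toe (a point): Middle of the toe at the foot of the puller's shank, 9 mm along x from the shank axis and 78 mm below the handle's centre; axes as the handle. The toe is a 6 mm bar: its end reaches 18 mm from the shank axis; lowest point 83 mm, upper side of its slightly raised end 73 mm below the handle's centre. A wire drawn into the crook has its centre 7 mm from the shank axis, about 73 mm below the handle's centre
- puller: The same puller; origin on the shank axis at the underside of the flange (32 mm below the handle's centre), axes as the handle
- rack: Fixed wooden fork rack for the puller, foot 90 x 90 mm, 80 mm high. Two prongs run along its x with a 16 mm slot between them, open towards +x; the flange rests on the prongs, the shank hangs in the slot, the toe points along +x. Origin at the centre of the foot's underside, z up
- slot (a point): Point on the rack where the puller hangs: on the prongs' upper face, midway between them (shank axis here, 10 mm either way along the slot is as good); axes as the rack, x along the slot to its open end. The handle's centre is 32 mm above it when the flange lies on the prongs
- jig: Fixed gate jig: aluminium plate 250 (x) x 110 (y) x 12 mm, an upright wooden gate leaf (top 72 mm up) with a steel lug for the spring at its -x end, a blue anchor post at its +x end. Origin at the centre of the plate's underside; +x is the way the spring is pulled, z up. The spring's pivot is 80 mm along -x, 55 mm up, 43 mm above the plate's top
- anchor_post: Blue post 20 x 14 mm, top 64 mm above the bench, fixed on the jig beside the spring's line (24 mm to +y), carrying the steel pin across that line. Origin 46 mm below the pin's centre
- spring_hook: Steel wire end of the spring (wire 6 mm thick): a flat level loop for the puller, then a hook that arches over (underside of the arch 10 mm above the spring's axis) and ends in a downward tip. Origin at the spring's pivot when unstretched; x along the spring to its free end
- loop (a point): Centre of the opening of the loop near the spring's free end (opening 30 mm along x from 13 mm behind to 17 mm ahead of this point, 26 mm wide along y), level with its wire; x along the spring to its free end, z up. The cross wire to pull on has its inner face 17 mm and its centre line 20 mm ahead
- hook_tip (a point): Centre of the round lower end of the downward hook tip (6 mm wire, lowest point 3 mm below), 57 mm ahead of the loop's centre and 3 mm below it. The pin belongs in the 20 mm long space behind the tip, under the arch. Unhooked and at rest, this point is 21 mm short of the pin's axis, with the tip too low to pass over the pin
- spring_stretch (a joint): Stretch of the spring, m: 0 unstretched (1.7 N preload), 170 N/m, up to 0.055. With the hook lying behind the pin it reads about 0.028 (6.5 N); while it is between 0.029 and 0.041 the hook can be lowered round the pin
- spring_lift (a joint): Upward tilt of the whole spring about its pivot, rad: 0 level (it sinks there by its own weight and cannot go lower), up to 0.5. The tip clears the pin's top from about 0.09; lifting the loop by 25 mm before stretching is ample
- anchor_pin (a point): Centre of the horizontal steel anchor pin, 8 mm in diameter, lying along the jig's y at a height of 58 mm, free over 30 mm of length, with a button head 14 mm in diameter at its free (-y) end; axes as the jig
- wax_tin: Green and white tin, 66 mm wide, 68 mm high, bystander; origin at its underside
- glue_bottle: Yellow glue bottle, 187 mm high, bystander; origin at its underside
- sanding_block: Cork-brown sanding block 64 x 107 x 31 mm, bystander; origin at its underside

How it is judged:
By the outcome, as a careful person would: the job done as asked, in the order asked, and still so for the second after the job is handed in, with the robot touching nothing.
It also fails if it takes over 50 s, if anything falls off the work surface, if the arm or the gripper's body presses on something with over 40 N, if the wrist force passes 120 N, or if a joint passes its speed limit or range.

### The arm

A 7-joint arm with a two-finger parallel gripper is mounted at the origin on a cart in front of the work surface, level with it; the furniture and walls round the work are solid. World frame = base frame: x ahead of the robot, y to its left, z up, the work surface at z = 0. Lengths are in mm, angles in rad, forces in N, time in s.
With the tool pointing down it reaches from about 425 to 925 mm from the base axis. Payload 6.8 kg.
Tool frame: the origin (TCP) lies at the very end of the fingers, on their centre line; the grasp point (between the pads) lies 19 mm behind it; z points along the fingers, y is the line along which they close (so a half turn about z gives the same grasp; the last joint's range is limited). The gripper opens to 88 mm and grips with 3 to 60 N. Pads are 20 mm wide; open, the fingers measure 115 mm over their backs; the gripper's body (75 mm by 178 mm) begins 61 mm behind the grasp point.
Start: joints at [-1.26, 0.477, 0.022, 1.555, -0.011, 1.109, -0.083], TCP at [274.497, 616.684, 222.664] pointing down, gripper open.
Joint ranges: [-2.96, 2.96], [-0.34, 2.1], [-1.41, 1.46], [0.24, 2.44], [-1.37, 4.51], [0.17, 1.92], [-2.96, 2.96]. Speed limits (rad/s): [2.39, 2.39, 3.14, 3.14, 3.14, 3.14, 3.14].

### API

Orientations are given as a rotation vector (axis times angle).
In Python, from cell import r gives the robot as it stands. The module is installed in compiled form; this text tells all that it offers.
- The arm moves only by the tool servo_tool, never from a script. Its argument "commands" is one flat list of numbers, 5 for each row, row after row: the shift along the tool's x, y, z in units of 50 cm (1.0 is 50 cm), then the turn about the tool's z in units of 120 degrees (1.0 is 120 degrees), then the opening, from 0 (shut) to 1 (fully open). A call has 1 to 12 rows; each row shifts and turns the commanded pose from where the row before left it, along the tool's axes as they then stand; what a row does not reach is not made up. A row lasts 1/8 s, in which the tool goes at most 62.5 mm and 10.7 degrees, less where a joint would pass 70% of its speed; a pose out of reach is approached as far as the arm can. A call with a number of a shift or a turn outside -1 to 1 is refused whole. A call with a gripper value outside its range is refused whole. The fingers move at their own pace and stop on an object; the grip force is fixed at half the most. Time passes only in rows, so rows that do not move let the fingers close. It gives the time, the measured TCP pose, the force, the opening and the grip force at its end, in the units of the state.
- r.state(): the state, without advancing time (a new reading comes with each control period).
- r.read_camera(name): name is "scene" or "side" or "wrist"; returns a dict with "image" (384x512x3 uint8, blue, green, red), "fx", "fy", "cx", "cy" (pixels), "R" (3x3) and "t" (3): a world point X has camera coordinates R X + t. Camera axes: x right, y down, z forward; pixel columns grow to the right and rows downward; lengths in mm; the calibration is good to about 2 mm. A picture is of the moment at which its call begins. There is no depth.
- r.close_job(): hands the job in; it is judged then, once.
The state is a dict: "clock": time; "joint_positions": joint angles; "dq": joint speeds; "joint_efforts": joint torques, N m; "tcp_pos": TCP position; "tcp_rot": TCP orientation; "contact_force": force on the tool from outside, world axes, zero at the start; "torque": the same for the moment, N m; "gripper_width": finger opening in mm; "grasp_force": force on a finger pad.
Only numpy, scipy, OpenCV 4.12 (cv2) and the standard library are available. Lean on these libraries where they do the work, as an engineer would, in place of code of your own. Each camera call takes 0.05 s, during which the arm holds its last target. There are 200 camera calls.

## Working session

There is one attempt and no reset: what is moved stays moved. The work goes in short steps, Python scripts to look and compute and a tool call to move; the robot and the scene stay as the last step left them, time stands still between calls to the robot, and variables do not carry over. Pictures are saved under pics/ and viewed, at most 10 in all, crops included, and the job is handed in when it is done.

Besides the shell and the picture viewer there is one more tool, called after "Request:" as a command line: name --argument value ..., lists and objects as JSON in quotes. servo_tool: Moves the arm, as the interface text tells. Shifts and turns lie within -1 to 1; 1 stands for 50 cm of shift or 120 degrees of turn. Its arguments: {"type":"object","properties":{"commands":{"type":"array","items":{"type":"number","minimum":-1,"maximum":1}}},"required":["commands"]}

```bash
mkdir -p pics; cat > h.py <<'E'
from cell import r
import numpy as np, cv2
from scipy.spatial.transform import Rotation as Ro
def cam(n,f=None):
    c=r.read_camera(n)
    if f: cv2.imwrite('pics/'+f,c['image'])
    return c
def ray(c,u,v):
    R=np.array(c['R']);t=np.array(c['t'])
    d=R.T@np.array([(u-c['cx'])/c['fx'],(v-c['cy'])/c['fy'],1]);return -R.T@t,d
def plane(c,u,v,z):
    o,d=ray(c,u,v);return o+d*(z-o[2])/d[2]
def proj(c,X):
    p=np.array(c['R'])@np.array(X)+np.array(c['t']);return c['fx']*p[0]/p[2]+c['cx'],c['fy']*p[1]/p[2]+c['cy']
def tri(c1,p1,c2,p2):
    o1,d1=ray(c1,*p1);o2,d2=ray(c2,*p2)
    s=np.linalg.lstsq(np.c_[d1,-d2],o2-o1,rcond=None)[0]
    a=o1+s[0]*d1;b=o2+s[1]*d2;return (a+b)/2,np.linalg.norm(a-b)
E
python3 - <<'E'
from h import *
import pickle
cs={n:cam(n) for n in('scene','side','wrist')}
pickle.dump(cs,open('c0.pkl','wb'))
cv2.imwrite('pics/a.png',cs['scene']['image'])
cv2.imwrite('pics/b.png',cs['side']['image'])
s=r.state();print(s)
for n in cs:
  c=cs[n];print(n,-np.array(c['R']).T@c['t'],np.array(c['R'])[2],c['fx'])
E
```

```text
{'clock': 0.15, 'joint_positions': array([-1.26012297,  0.47763756,  0.02232658,  1.55616487, -0.01147824,
        1.10929075, -0.08309221]), 'dq': array([-0.00022016, -0.00092084,  0.00026858, -0.00424987,  0.00057764,
        0.00089378, -0.00091583]), 'joint_efforts': array([ 2.77396248e-03, -5.83287084e+01,  1.53700646e+00, -2.72876930e+01,
       -5.42079401e-02,  1.44794601e-02,  8.54397717e-05]), 'tcp_pos': array([274.30177056, 616.27195756, 221.91146574]), 'tcp_rot': array([-6.52891237e-01, -3.07281593e+00,  2.13706784e-03]), 'contact_force': array([-0.0598555 ,  0.2435686 , -0.22966503]), 'torque': array([ 0.0180597 ,  0.01079517, -0.07022597]), 'grasp_force': 0.0, 'gripper_width': 87.6980147357928}
scene [-368.30148814 -573.16683323  983.97816671] [ 0.65282041  0.4445518  -0.6133508 ] 464.8448259952683
side [567.6948686  833.46849459 704.01439559] [-0.00197836 -0.77679118 -0.62975515] 348.9498387069712
wrist [203.66797536 648.7430019  383.93678728] [ 0.26334306 -0.11917261 -0.95731307] 300.71159834920377
```

View pics/a.png

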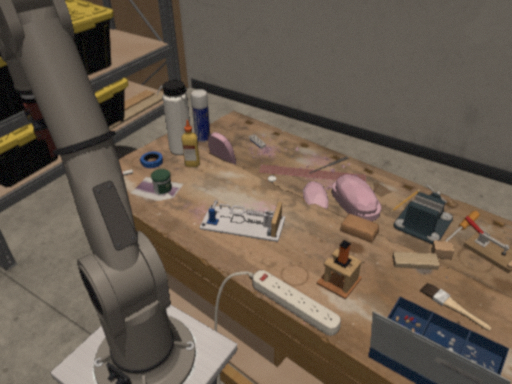

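View pics/b.png

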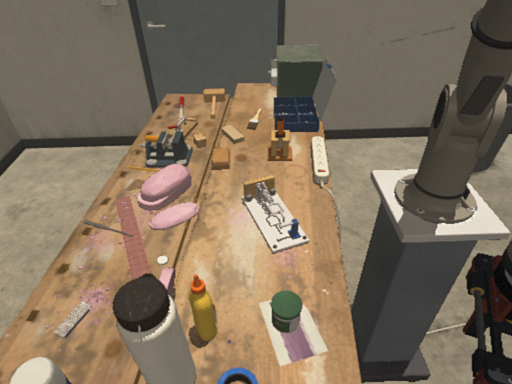

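The scene view shows the jig at about (245,220) and the rack with the puller at (342,268). In the side view they are at (275,215) and (280,142). I'll enlarge both.

```bash
python3 - <<'E'
from h import *
import pickle
cs=pickle.load(open('c0.pkl','rb'))
def crop(n,x,y,w,h):
    return cv2.resize(cs[n]['image'][y:y+h,x:x+w],(400,300),interpolation=cv2.INTER_CUBIC)
m=np.vstack([np.hstack([crop('scene',195,185,100,75),crop('scene',302,230,80,60)]),np.hstack([crop('side',230,170,100,75),crop('side',240,110,80,60)])])
cv2.imwrite('pics/c.png',m)
for n in('scene','side'):
  hsv=cv2.cvtColor(cs[n]['image'],cv2.COLOR_BGR2HSV)
  for nm,lo,hi in(('or',(3,190,110),(15,255,255)),('bl',(100,150,40),(125,255,255))):
    k,l,st,ce=cv2.connectedComponentsWithStats(cv2.inRange(hsv,lo,hi))
    print(n,nm,[(st[i].tolist(),ce[i].round(1).tolist()) for i in range(1,k) if st[i,4]>8][:14])
for n,p,z in(('scene',(213,222),40),('scene',(277,235),12),('scene',(340,290),0),('side',(280,155),0),('side',(295,230),60)): print(n,p,plane(cs[n],*p,z))
E
```

```text
scene or []
scene bl [([201, 109, 6, 6, 18], [203.2, 111.4]), ([199, 117, 9, 22, 102], [203.8, 127.0]), ([141, 157, 21, 10, 87], [152.1, 162.5]), ([209, 210, 8, 13, 48], [212.2, 217.0]), ([398, 301, 14, 8, 20], [404.4, 304.6]), ([421, 310, 6, 5, 12], [423.5, 312.1]), ([442, 320, 8, 7, 18], [444.8, 323.3]), ([452, 325, 4, 7, 9], [453.7, 328.2]), ([455, 331, 12, 6, 20], [461.0, 332.8]), ([479, 338, 7, 8, 15], [482.3, 341.0]), ([491, 346, 4, 7, 9], [492.4, 348.9])]
side or [([278, 121, 5, 13, 51], [280.2, 126.8]), ([191, 275, 13, 20, 170], [197.1, 285.6])]
side bl [([226, 368, 31, 16, 152], [242.4, 373.6]), ([218, 377, 8, 7, 25], [221.2, 380.8])]
scene (213, 222) [430.38514722 129.77066303  40.        ]
scene (277, 235) [512.42134594 -48.39484084  12.        ]
scene (340, 290) [ 432.82858298 -296.1137248     0.        ]
side (280, 155) [ 456.36310745 -271.70319787    0.        ]
side (295, 230) [456.60079905 185.6900634   60.        ]
```

View pics/c.png

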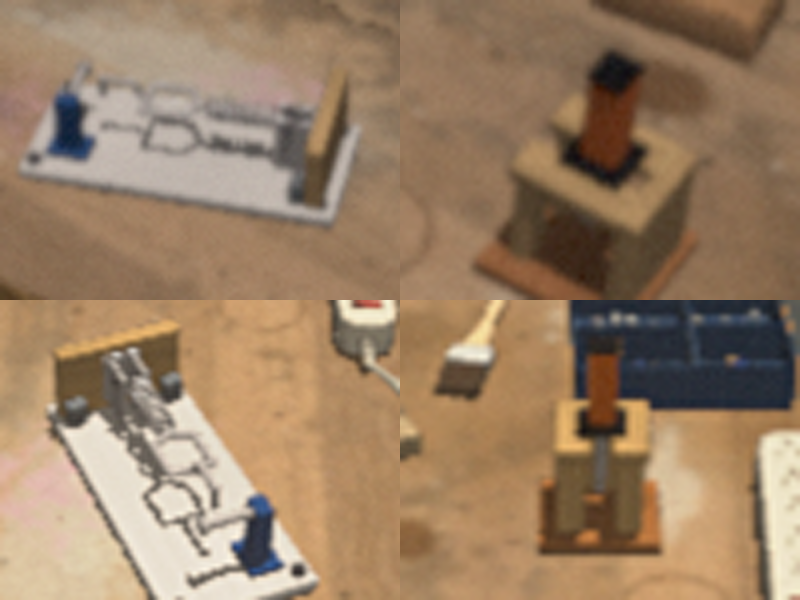

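The crops show the puller's flange on the rack prongs, with the slot opening towards world +y. The spring lies at rest, and the jig's +x points roughly along world +y. I'll move over the jig to look with the wrist camera.

Request:
servo_tool --commands '[-0.03,-0.03,-0.003,0,1,-0.0675,-0.0713,-0.003,0,1,-0.0675,-0.0713,-0.003,0,1,-0.0675,-0.0713,-0.003,0,1,-0.0675,-0.0713,-0.003,0,1,-0.0675,-0.0713,-0.003,0,1,-0.0675,-0.0713,-0.003,0,1,-0.0675,-0.0713,-0.003,0,1,-0.0675,-0.0713,-0.003,0,1,-0.0675,-0.0713,-0.003,0,1,-0.0675,-0.0713,-0.003,0,1,-0.03,-0.03,0,0,1]'

```text
clock: 1.65
tcp_pos: [453.0, 109.7, 239.4]
tcp_rot: [0.661, 3.071, 0.0]
contact_force: [0.3, 1.4, -0.1]
gripper_width: 87.9
grasp_force: 0.0
```

Request:
servo_tool --commands '[0,0,0,0,1]'

```text
clock: 1.78
tcp_pos: [452.9, 111.5, 239.2]
tcp_rot: [0.66, 3.071, 0.0]
contact_force: [-0.3, 0.3, 0.0]
gripper_width: 88.2
grasp_force: 0.0
```

```bash
python3 - <<'E'
from h import *
import pickle
c=cam('wrist','d.png');pickle.dump(c,open('c1.pkl','wb'))
s=r.state();print(s['clock'],s['tcp_pos'],Ro.from_rotvec(s['tcp_rot']).as_matrix().round(3))
E
```

```text
1.825 [452.53340942 113.26996346 239.16791701] [[-0.913  0.409 -0.   ]
 [ 0.409  0.913  0.   ]
 [ 0.     0.    -1.   ]]
```

View pics/d.png

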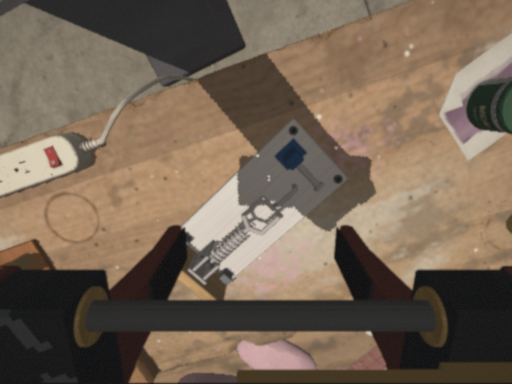

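The wrist view shows the jig, with the pin at about (310,178), the loop at (262,213) and the post at (290,153). I'll enlarge it for exact points.

```bash
python3 - <<'E'
from h import *
im=cv2.imread('pics/d.png')[110:260,180:380]
im=cv2.convertScaleAbs(im,alpha=1.5,beta=0)
cv2.imwrite('pics/e.png',cv2.resize(im,None,fx=4,fy=4,interpolation=cv2.INTER_CUBIC))
E
```

```text
(no output)
```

View pics/e.png

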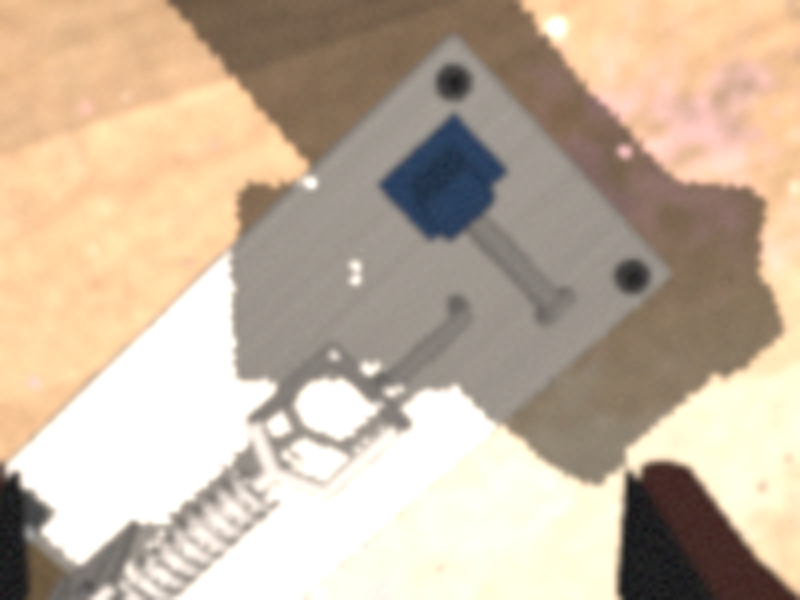

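```bash
python3 - <<'E'
from h import *
import pickle
c=pickle.load(open('c1.pkl','rb'))
P=lambda u,v,z:plane(c,180+u/4-.4,110+v/4-.4,z)
A=P(454,35,12);B=P(668,272,12);E=P(10,460,12);E2=P(510,412,12)
print('A,B',A,B,np.linalg.norm(A-B))
d1=A-E;d2=B-E2;d3=B-A
for d in(d1,d2):print('ang x',np.degrees(np.arctan2(d[1],d[0])))
print('ang y',np.degrees(np.arctan2(-d3[1],-d3[0])))
th=np.mean([np.arctan2(d1[1],d1[0]),np.arctan2(d2[1],d2[0]),np.arctan2(-d3[1],-d3[0])-np.pi/2])
x=np.array([np.cos(th),np.sin(th),0]);y=np.array([-x[1],x[0],0])
O=(A+B)/2-125*x;O[2]=0
print('th',np.degrees(th),'O',O)
for n,u,v,z in(('pinroot',480,230,58),('pinhead',555,304,58),('tip',458,303,66),('loop',328,403,55),('wireL',330,350,55)):
  p=P(u,v,z)-O;print(n,p@x,p@y,P(u,v,z))
# predicted loop at rest: loop = pin-21-57
sc=pickle.load(open('c0.pkl','rb'))
for n in('scene','side'):
  # plate corners in that cam for check
  print(n,[np.round(proj(sc[n],O+a*125*x+b*55*y+[0,0,12]),1).tolist() for a,b in((1,1),(1,-1),(-1,-1),(-1,1))])
E
```

```text
A,B [416.72402028 173.97345704  12.        ] [516.89407507 209.58363328  12.        ] 106.31145059860465
ang x 109.48588308530832
ang x 110.30285397633752
ang y -160.42984136583624
th -10.213701434730144 O [343.78989359 213.94355654   0.        ]
pinroot 131.14097967149945 -34.9628548320773 [466.65309607 156.28081948  58.        ]
pinhead 158.3635807583208 -18.038493411065176 [496.44533624 168.10987038  58.        ]
tip 148.73400339125752 -46.18886144122393 [481.97673072 142.11311222  66.        ]
loop 173.30634244198544 -90.98104944008914 [498.21712278  93.67356621  55.        ]
wireL 156.94856020421463 -86.28009334975425 [482.95213247 101.20059077  55.        ]
scene [[194.1, 207.5], [216.9, 223.0], [151.2, 266.5], [129.0, 247.5]]
side [[288.9, 260.3], [291.9, 230.2], [384.7, 239.1], [390.6, 271.2]]
```

```bash
python3 - <<'E'
from h import *
import pickle
c=pickle.load(open('c1.pkl','rb'));sc=pickle.load(open('c0.pkl','rb'))
P=lambda u,v,z:plane(c,180+u/4-.4,110+v/4-.4,z)
A=P(454,35,12);B=P(668,272,12)
th=np.radians(109.75)
x=np.array([np.cos(th),np.sin(th),0]);y=np.array([-x[1],x[0],0])
O=(A+B)/2-125*x;O[2]=0
print('O',O)
for n,u,v,z in(('pinroot',480,230,58),('pinhead',555,304,58),('tip',458,303,66),('loop',328,403,55)):
  p=P(u,v,z)-O;print(n,p@x,p@y,P(u,v,z))
for n in('scene','side'):
  print(n,[np.round(proj(sc[n],O+a*125*x+b*55*y+[0,0,12]),1).tolist() for a,b in((1,1),(1,-1),(-1,-1),(-1,1))])
s=sc['scene']
for p in((200.5,227.5),(277,240.5),(285.5,216)): q=plane(s,*p,12)-O;print('scene',q@x,q@y)
s=sc['side']
for p in((309.2,239.5),(242.5,197.5)): q=plane(s,*p,12)-O;print('side',q@x,q@y)
# rack: crop offsets scene (302,230) scale5, side (240,110) scale5
S=lambda u,v:(302+u/5-.4,230+v/5-.4)
D=lambda u,v:(240+(u)/5-.4,110+(v-300)/5-.4)
S2=lambda u,v:S(u-400,v); D2=lambda u,v:D(u-400,v)
print('handle top',tri(sc['scene'],S2(617,65),sc['side'],D2(605,342)))
print('flange ctr',tri(sc['scene'],S2(601,163),sc['side'],D2(601,420)))
for n,p in(('L',(512,158)),('F',(632,228)),('R',(700,157)),('B',(565,100))): print('rack top scene',n,plane(sc['scene'],*S2(*p),80))
for n,p in(('FL',(555,448)),('FR',(648,448)),('BL',(562,402)),('BR',(648,402))): print('rack top side',n,plane(sc['side'],*D2(*p),80))
E
```

```text
O [509.04863742  74.13154325   0.        ]
pinroot 91.64309064888825 12.1420528691154 [466.65309607 156.28081948  58.        ]
pinhead 92.7090136200923 -19.89492307526345 [496.44533624 168.10987038  58.        ]
tip 73.13067205385723 2.5073206074008563 [481.97673072 142.11311222  66.        ]
loop 22.0526331731336 3.5907855347983166 [498.21712278  93.67356621  55.        ]
scene [[199.5, 226.5], [210.7, 204.3], [285.7, 215.6], [278.6, 239.2]]
side [[308.7, 238.9], [271.6, 250.3], [240.1, 195.2], [272.1, 187.1]]
scene 120.36503583876167 58.82115174309999
scene -121.31637785744759 61.438583429693246
scene -124.83595622624689 -53.057027198364906
side 127.36486407021755 55.117218898232146
side -111.24083635196297 -51.94586247323748
handle top (array([ 458.64655627, -281.12681676,  146.84246572]), np.float64(2.3736092722522915))
flange ctr (array([ 456.6101183 , -283.22236383,   81.62908025]), np.float64(5.042124103289789))
rack top scene L [ 432.81056496 -241.39654613   80.        ]
rack top scene F [ 422.54225143 -314.82001873   80.        ]
rack top scene R [ 487.08325778 -323.95738106   80.        ]
rack top scene B [ 486.54273744 -245.93467966   80.        ]
rack top side FL [ 493.67805398 -251.32169398   80.        ]
rack top side FR [ 428.15021797 -247.57659492   80.        ]
rack top side BL [ 484.4118378  -318.22867752   80.        ]
rack top side BR [ 421.28177342 -314.47444264   80.        ]
```

Request:
servo_tool --commands '[-0.0414,-0.0897,-0.0028,0,1,-0.0414,-0.0897,-0.0028,0,1,-0.0414,-0.0897,-0.0028,0,1,-0.0414,-0.0897,-0.0028,0,1,-0.0414,-0.0897,-0.0028,0,1,-0.0414,-0.0897,-0.0028,0,1,-0.0414,-0.0897,-0.0028,0,1,-0.0414,-0.0897,-0.0028,0,1,0,0,0,-0.053,1,0,0,0,-0.053,1,0,0,0,-0.053,1,0,0,0,0,1]'

```text
clock: 3.32
tcp_pos: [458.8, -279.5, 250.1]
tcp_rot: [-0.133, -3.139, -0.001]
contact_force: [0.7, -0.1, -0.3]
gripper_width: 87.8
grasp_force: 0.0
```

```bash
python3 - <<'E'
from h import *
import pickle
c=cam('wrist','f.png');pickle.dump(c,open('c2.pkl','wb'))
s=r.state();print(s['clock'],s['tcp_pos'],Ro.from_rotvec(s['tcp_rot']).as_matrix().round(3),s['joint_positions'].round(2))
print(proj(c,[457,-282,147]),proj(c,[457,-282,80]))
im=c['image'][100:300,100:400]
cv2.imwrite('pics/g.png',cv2.resize(cv2.convertScaleAbs(im,alpha=1.3),(780,520),interpolation=cv2.INTER_CUBIC))
E
```

```text
3.375 [ 458.77099833 -279.80030465  250.14423439] [[-0.996  0.086 -0.   ]
 [ 0.086  0.996  0.001]
 [ 0.     0.001 -1.   ]] [-0.03  0.24  0.56  1.88 -0.15  1.06  2.07]
(np.float64(257.20332778427485), np.float64(188.95459411720657)) (np.float64(257.75131981196785), np.float64(172.65258397316046))
```

View pics/g.png

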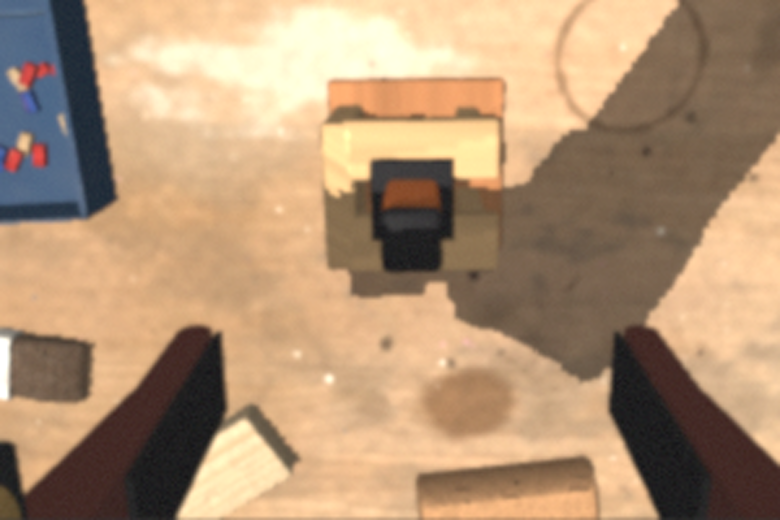

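The puller's handle top is at about (258,196) and its flange centre at (258.6,177). The rack edges lie within 2° of the image axes.

```bash
python3 - <<'E'
from h import *
import pickle
c=pickle.load(open('c2.pkl','rb'))
P=lambda u,v,z:plane(c,100+u/2.6-.3,100+v/2.6-.3,z)
fl=P(412.5,200,85);ht=P(412,251,147)
print('flange',fl,'top',ht)
for n,a,b,z in(('rack',(323,122),(498,117),80),('flange',(372,162),(453,160),85),('foot',(328,80),(505,79),10)):
  p=P(*a,z);q=P(*b,z);d=q-p;print(n,p,q,np.linalg.norm(d),np.degrees(np.arctan2(d[1],d[0])))
s=r.state();R=Ro.from_rotvec(s['tcp_rot']).as_matrix();t=s['tcp_pos']
d=np.array([*((fl+ht)/2)[:2],92])-t;print('tool delta/500',(R.T@d/500).round(4),(R.T@d))
E
```

```text
flange [ 460.44862393 -281.58840804   85.        ] top [ 464.04957774 -281.73281284  147.        ]
rack [ 424.57036851 -316.58866392   80.        ] [ 428.77067271 -242.52683167   80.        ] 74.1808435562085 86.75403413399714
flange [ 442.49969672 -297.25956684   85.        ] [ 444.56416989 -262.98270799   85.        ] 34.33897350687412 86.55327577071333
foot [ 412.79020793 -320.74080245   10.        ] [ 419.901144   -231.54780275   10.        ] 89.47601135908408 85.44171979561486
tool delta/500 [-0.0073 -0.0033  0.3163] [ -3.64948038  -1.668532   158.14251199]
```

Request:
servo_tool --commands '[-0.002,-0.002,0.06,-0.011,1,-0.002,-0.0015,0.08,0,1,0,0,0.08,0,1,0,0,0.06,0,1,0,0,0.03,0,1,0,0,0.01,0,1,0,0,0,0,1,0,0,0,0,0,0,0,0,0,0,0,0,0,0,0,0,0,0,0,0]'

```text
clock: 4.75
tcp_pos: [460.4, -282.9, 90.5]
tcp_rot: [0.099, 3.14, -0.0]
contact_force: [-0.2, 0.3, -0.3]
gripper_width: 51.3
grasp_force: 0.0
```

Request:
servo_tool --commands '[0,0,0,0,0,0,0,0,0,0,0,0,0,0,0]'

```text
clock: 5.12
tcp_pos: [460.3, -282.8, 90.3]
tcp_rot: [-0.099, -3.14, -0.0]
contact_force: [-0.1, 0.1, 0.3]
gripper_width: 21.7
grasp_force: 30.0
```

The puller is gripped, with the width at 22 mm. Next I lift it straight out and carry it to the jig.

Request:
servo_tool --commands '[0,0,-0.02,0,0,0,0,-0.05,0,0,0,0,-0.06,0,0,0,0,-0.05,0,0,0,0,-0.02,0,0]'

```text
clock: 5.75
tcp_pos: [460.9, -283.3, 192.1]
tcp_rot: [0.099, 3.138, -0.001]
contact_force: [0.5, -0.9, -1.4]
gripper_width: 22.3
grasp_force: 30.0
```

Request:
servo_tool --commands '[-0.0045,0.06,0,0,0,-0.0045,0.09,0,-0.025,0,-0.0045,0.09,0,0,0,-0.0045,0.09,0,0,0,-0.0045,0.09,0,0,0,-0.0045,0.09,0,0,0,-0.0045,0.09,0,0,0,-0.0045,0.08,0,0,0,-0.004,0.05,0,0,0,0,0,0,-0.06,0,0,0,0,-0.06,0,0,0,0,-0.05,0]'

```text
clock: 7.25
tcp_pos: [487.5, 81.4, 189.9]
tcp_rot: [0.546, -3.093, 0.0]
contact_force: [-0.0, -0.9, -0.5]
gripper_width: 22.0
grasp_force: 30.0
```

Request:
servo_tool --commands '[0,0,0,0,0,0,0,0,0,0]'

```text
clock: 7.5
tcp_pos: [487.8, 81.4, 190.1]
tcp_rot: [0.537, -3.095, 0.0]
contact_force: [0.6, -0.3, -1.1]
gripper_width: 21.9
grasp_force: 30.0
```

```bash
python3 - <<'E'
from h import *
import pickle
cs={n:cam(n) for n in('wrist','side','scene')};pickle.dump(cs,open('c3.pkl','wb'))
s=r.state();R=Ro.from_rotvec(s['tcp_rot']).as_matrix();print(s['clock'],s['tcp_pos'],R.round(3),s['joint_positions'].round(2),s['contact_force'],s['gripper_width'])
y=R[:,1];print(np.degrees(np.arctan2(y[1],y[0])))
w=cs['wrist']['image'];print(proj(cs['wrist'],[503.4,86.9,55]),proj(cs['side'],[503.4,86.9,55]))
a=cv2.resize(cv2.convertScaleAbs(w[80:305,130:430],alpha=1.1),(800,600),interpolation=cv2.INTER_CUBIC)
cv2.imwrite('pics/h.png',a)
E
```

```text
7.65 [487.9360736   81.47356027 190.28824979] [[-0.941 -0.338 -0.   ]
 [-0.338  0.941 -0.   ]
 [ 0.    -0.    -1.   ]] [-0.55  0.22  0.3   2.03 -0.08  0.9   1.71] [ 0.7524911  -0.29053504 -0.54993314] 22.059839460003015
109.74709169344284
(np.float64(260.87049274738644), np.float64(197.50149549408403)) (np.float64(274.36854100085947), np.float64(207.1451720840778))
```

View pics/h.png

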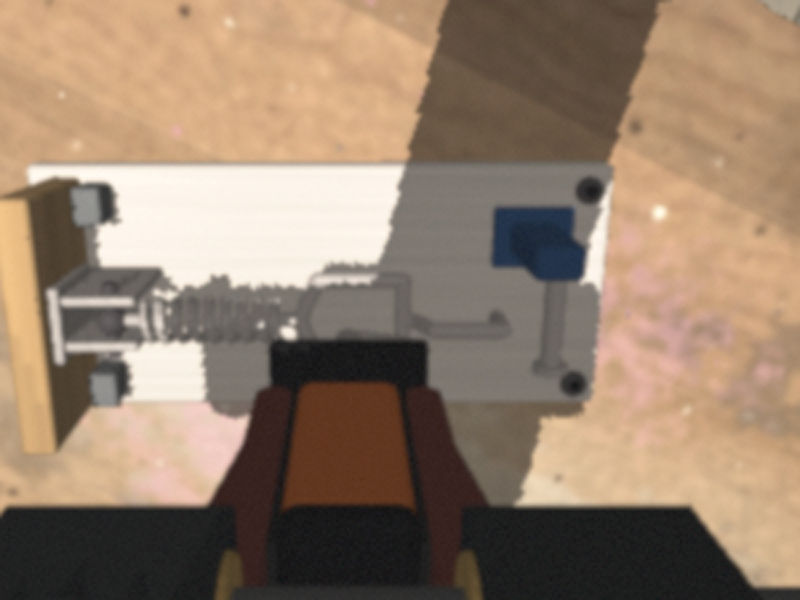

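Now the tool is aligned with the jig. In the crop the cross wire is at u=402, the loop centre at about 349, the spring axis at v≈326, the tip at (500,322), and the pin at u≈551.

```bash
python3 - <<'E'
from h import *
import pickle
cs=pickle.load(open('c3.pkl','rb'));c=cs['wrist']
P=lambda u,v,z:plane(c,130+u/2.667-.3,80+v/2.667-.3,z)
R=np.array([[-.941,-.338,0],[-.338,.941,0],[0,0,-1]]);t=np.array([487.9,81.5,190.3])
for n,u,v,z in(('wire',402,305,58),('looptopedge',345,275,55),('rear',305,310,55),('tip',500,322,60),('bar',450,328,62),('pinroot',553,290,58),('pinhead',548,368,58),('plate+x+y',612,165,12),('plate+x-y',592,402,12),('flangebackL',272,343,112+77.9-27),('flangebackR',426,343,112+77.9-27),('handle+yL',297,384,0)):
  if 'flange' in n: z=190.3+21.7-27
  if 'handle' in n: z=190.3-5
  p=P(u,v,z);q=R.T@(p-t);print(n,p.round(1),'tool xy',q[:2].round(1))
# side cam: pin tip check
S=cs['side'];print(proj(S,t+R@[0,0,0]))
E
```

```text
wire [492.3 104.2  58. ] tool xy [-11.8  19.8]
looptopedge [489.2  79.9  55. ] tool xy [-0.7 -2. ]
rear [507.7  69.9  55. ] tool xy [-14.7 -17.6]
tip [485.5 141.6  60. ] tool xy [-18.1  57.4]
bar [493.7 124.   62. ] tool xy [-19.8  38. ]
pinroot [467.3 156.3  58. ] tool xy [-5.9 77.3]
pinhead [497.2 167.3  58. ] tool xy [-37.7  77.6]
plate+x+y [417.  173.3  12. ] tool xy [ 35.7 110.4]
plate+x-y [518.6 210.7  12. ] tool xy [-72.6 111.2]
flangebackL [476.8  58.9 185. ] tool xy [ 18.1 -17.5]
flangebackR [465.3  91.  185. ] tool xy [18.  16.6]
handle+yL [484.1  67.2 185.3] tool xy [  8.4 -12.1]
(np.float64(281.1650457248728), np.float64(166.29338565194942))
```

Request:
servo_tool --commands '[-0.02,-0.006,0,0,0,-0.017,-0.005,0.02,0,0,0,0,0.05,0,0,0,0,0.03,0,0,0,0,0,0,0,0,0,0,0,0]'

```text
clock: 8.4
tcp_pos: [507.7, 82.6, 140.7]
tcp_rot: [-0.54, 3.094, 0.0]
contact_force: [0.3, 0.4, -1.0]
gripper_width: 22.3
grasp_force: 30.0
```

```bash
python3 - <<'E'
from h import *
c=cam('wrist');s=cam('side')
a=cv2.resize(c['image'][110:260,150:350],(800,600),interpolation=cv2.INTER_CUBIC)[:330]
b=cv2.resize(s['image'][160:235,240:340],(600,450),interpolation=cv2.INTER_CUBIC)[:270]
b=np.hstack([b,np.zeros((270,200,3),np.uint8)])
cv2.imwrite('pics/i.png',np.vstack([a,b]))
s=r.state();print(s['clock'],s['tcp_pos'],s['contact_force'])
t=s['tcp_pos'];R=Ro.from_rotvec(s['tcp_rot']).as_matrix()
print((R.T@(np.array([487.9,81.5,190.3])-t)).round(1))
E
```

```text
8.5 [507.8522723   82.7272805  141.07708596] [-0.21326894  0.5431188   0.08600625]
[ 19.1   5.6 -49.2]
```

View pics/i.png

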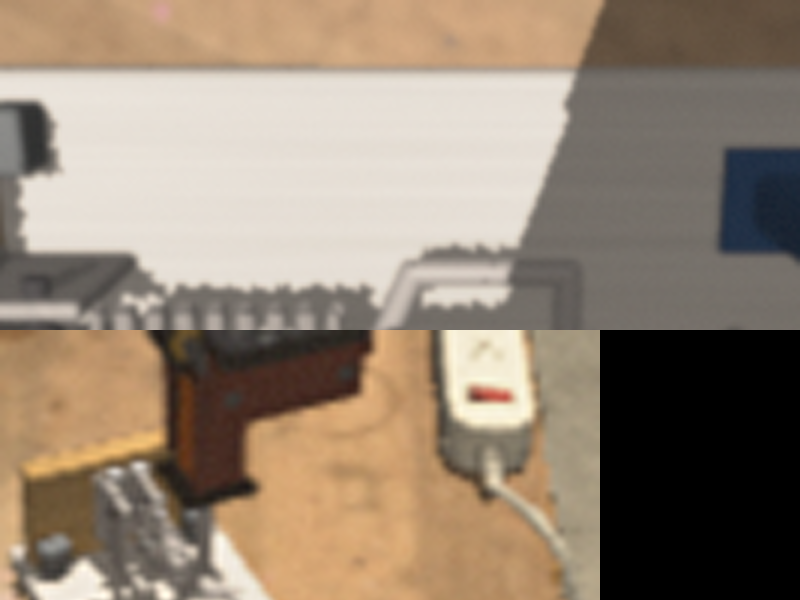

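The cross wire is at u≈568 in the wrist crop. The side crop shows the shank over the loop's position, so I'll lower it.

Request:
servo_tool --commands '[0,0,0.025,0,0,0,0,0.025,0,0,0,0,0.02,0,0,0,0,0.018,0,0,0,0,0,0,0,0,0,0,0,0]'

```text
clock: 9.25
tcp_pos: [507.5, 82.6, 96.5]
tcp_rot: [-0.54, 3.095, -0.0]
contact_force: [-0.6, 0.1, -1.5]
gripper_width: 21.9
grasp_force: 30.0
```

```bash
python3 - <<'E'
from h import *
import pickle
cs={n:cam(n) for n in('wrist','side','scene')};pickle.dump(cs,open('c4.pkl','wb'))
def cr(n,x,y,w,h,W,H): return cv2.resize(cs[n]['image'][y:y+h,x:x+w],(W,H),interpolation=cv2.INTER_CUBIC)
m=np.vstack([cr('wrist',150,120,200,75,800,300),np.hstack([cr('side',240,180,80,60,400,300),cr('scene',200,180,80,60,400,300)])])
cv2.imwrite('pics/j.png',m)
s=r.state();print(s['clock'],s['tcp_pos'],s['contact_force'])
t=s['tcp_pos'];R=Ro.from_rotvec(s['tcp_rot']).as_matrix()
print((R.T@(np.array([487.9,81.5,190.3])-t)).round(1))
E
```

```text
9.4 [507.54498306  82.64133424  96.72002266] [ 0.60594868 -0.31018023 -1.0126403 ]
[ 18.8   5.6 -93.6]
```

View pics/j.png

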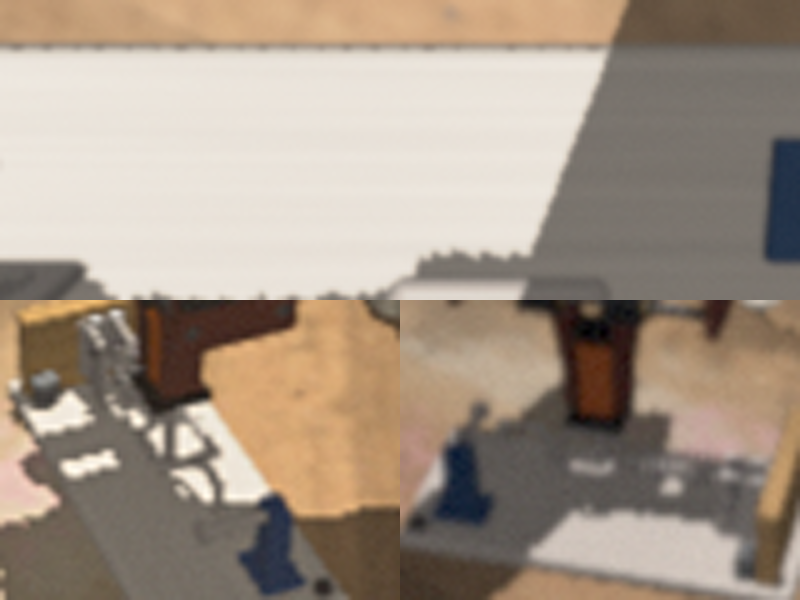

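No contact force, so the toe is inside the loop. Now forward to the wire.

Request:
servo_tool --commands '[0,0.014,0,0,0,0,0.014,0,0,0,0,0.008,0,0,0,0,0,0,0,0,0,0,0,0,0]'

```text
clock: 10.02
tcp_pos: [501.2, 99.4, 96.4]
tcp_rot: [-0.54, 3.095, -0.0]
contact_force: [-0.4, -0.3, -0.4]
gripper_width: 22.1
grasp_force: 30.0
```

Request:
servo_tool --commands '[0,0,-0.01,0,0,0,0,-0.01,0,0,0,0,-0.008,0,0,0,0,-0.008,0,0,0,0,0,0,0]'

```text
clock: 10.65
tcp_pos: [501.4, 99.6, 114.7]
tcp_rot: [-0.54, 3.094, 0.0]
contact_force: [-0.0, 0.1, -1.4]
gripper_width: 22.4
grasp_force: 30.0
```

Request:
servo_tool --commands '[0,0,-0.012,0,0,0,0,-0.012,0,0,0,0,-0.01,0,0,0,0,0,0,0,0,0.01,0,0,0,0,0.01,0,0,0,0,0,0,0,0]'

```text
clock: 11.52
tcp_pos: [497.6, 109.2, 131.2]
tcp_rot: [0.541, -3.094, 0.0]
contact_force: [1.4, -2.7, -2.1]
gripper_width: 21.6
grasp_force: 30.0
```

Request:
servo_tool --commands '[0,0,0,0,0]'

```text
clock: 11.65
tcp_pos: [497.8, 108.7, 131.2]
tcp_rot: [0.54, -3.095, 0.001]
contact_force: [0.8, -4.0, -1.9]
gripper_width: 21.8
grasp_force: 30.0
```

The hook is engaged: about 3.5 N, or roughly 10 mm of stretch. I'll stretch it further.

Request:
servo_tool --commands '[0,0.01,0,0,0,0,0.014,0,0,0,0,0.014,0,0,0,0,0.01,0,0,0,0,0.004,0,0,0,0,0,0,0,0,0,0,0,0,0]'

```text
clock: 12.52
tcp_pos: [489.2, 132.4, 131.3]
tcp_rot: [-0.54, 3.095, -0.002]
contact_force: [3.0, -6.3, -3.0]
gripper_width: 22.2
grasp_force: 30.0
```

```bash
python3 - <<'E'
from h import *
import pickle
s=r.state();print(s['clock'],s['tcp_pos'],s['contact_force'],s['torque'])
t=s['tcp_pos'];R=Ro.from_rotvec(s['tcp_rot']).as_matrix()
print((R.T@(t-np.array([487.9,81.5,190.3]))).round(1), R.T@s['contact_force'])
cs={n:cam(n) for n in('wrist','side','scene')};pickle.dump(cs,open('c5.pkl','wb'))
def cr(n,x,y,w,h,W,H): return cv2.resize(cs[n]['image'][y:y+h,x:x+w],(W,H),interpolation=cv2.INTER_CUBIC)
m=np.vstack([cr('wrist',150,120,240,90,800,300),np.hstack([cr('side',250,190,80,60,400,300),cr('scene',190,180,80,60,400,300)])])
cv2.imwrite('pics/k.png',m)
E
```

```text
12.525 [489.16137424 132.43875568 131.26790083] [ 2.95150382 -6.2788327  -2.98103675] [-1.93493536 -0.75247715 -0.00264385]
[-18.4  47.6  59. ] [-0.65306144 -6.90254121  2.99167688]
```

```bash
python3 - <<'E'
from h import *
F=[]
for i in range(6):
  c=cam('wrist');s=r.state();R=Ro.from_rotvec(s['tcp_rot']).as_matrix();F.append(R.T@s['contact_force'])
print(np.mean(F,0),np.std(F,0),R[:,2])
im=c['image']
# dark flange: rows near its edge, per-column first dark row
g=im.max(2)
import pickle
for nm,C in(('before',pickle.load(open('c3.pkl','rb'))['wrist']['image']),('now',im)):
  g=C.max(2).astype(int)
  print(nm,[(u,next((v for v in range(195,260) if g[v:v+4,u].max()<60),None)) for u in range(226,298,5)])
  print([(v,[u for u in range(220,300) if g[v,u]<55][:1],[u for u in range(220,300) if g[v,u]<55][-1:]) for v in(212,216)])
E
```

```text
[-0.19716452 -7.82407111  2.31462072] [0.36195177 0.30013465 0.46881564] [ 3.47732114e-04 -1.49408370e-03 -9.99998823e-01]
before [(226, 230), (231, 210), (236, 208), (241, 208), (246, 207), (251, 208), (256, 207), (261, 207), (266, 207), (271, 207), (276, 207), (281, 207), (286, 208), (291, 226), (296, 235)]
[(212, [231], [289]), (216, [231], [289])]
now [(226, 232), (231, 225), (236, 208), (241, 208), (246, 208), (251, 208), (256, 207), (261, 207), (266, 207), (271, 207), (276, 207), (281, 207), (286, 208), (291, 226), (296, 236)]
[(212, [232], [289]), (216, [232], [289])]
```

Force averages 7.8 N (stretch about 36 mm) and the puller has not slipped. Next I lower it over the pin, then ease back.

Request:
servo_tool --commands '[0,0,0.01,0,0,0,0,0.014,0,0,0,0,0.014,0,0,0,0,0.01,0,0,0,0,0.004,0,0,0,0,0,0,0,0,0,0,0,0]'

```text
clock: 13.85
tcp_pos: [489.4, 132.6, 105.6]
tcp_rot: [-0.539, 3.094, -0.002]
contact_force: [2.3, -6.3, 0.7]
gripper_width: 21.9
grasp_force: 30.0
```

Request:
servo_tool --commands '[0,-0.007,0,0,0,0,-0.007,0,0,0,0,0,0,0,0,0,0,0,0,0]'

```text
clock: 14.35
tcp_pos: [491.4, 127.3, 105.5]
tcp_rot: [-0.541, 3.094, 0.0]
contact_force: [1.0, -3.1, 0.3]
gripper_width: 21.7
grasp_force: 30.0
```

Request:
servo_tool --commands '[0,-0.006,0,0,0,0,0,0,0,0,0,0,0,0,0]'

```text
clock: 14.72
tcp_pos: [491.9, 125.2, 105.2]
tcp_rot: [0.542, -3.094, -0.002]
contact_force: [0.1, 4.3, -3.5]
gripper_width: 21.9
grasp_force: 30.0
```

```bash
python3 - <<'E'
from h import *
import pickle
F=[]
for i in range(5):
  c=cam('side');s=r.state();R=Ro.from_rotvec(s['tcp_rot']).as_matrix();F.append(R.T@s['contact_force'])
print(s['clock'],np.mean(F,0),np.std(F,0),(R.T@(s['tcp_pos']-np.array([487.9,81.5,190.3]))).round(1))
E
```

```text
14.975 [-0.73068811  4.87168521  4.77735373] [0.17829916 0.76902245 0.44575206] [-18.5  39.3  85.2]
```

Tension is now held by the pin, because the toe meets the wire from the other side. I'll relieve it, drop the toe clear, back off and check.

Request:
servo_tool --commands '[0,0.005,0,0,0,0,0,0.01,0,0,0,0,0.01,0,0,0,0,0,0,0]'

```text
clock: 15.48
tcp_pos: [491.3, 125.9, 94.9]
tcp_rot: [0.539, -3.094, 0.001]
contact_force: [0.3, 0.1, -0.7]
gripper_width: 21.8
grasp_force: 30.0
```

```bash
python3 - <<'E'
from h import *
F=[]
for i in range(3):
  c=cam('side');s=r.state();R=Ro.from_rotvec(s['tcp_rot']).as_matrix();F.append(R.T@s['contact_force'])
print(s['clock'],np.mean(F,0),(R.T@(s['tcp_pos']-np.array([487.9,81.5,190.3]))).round(1))
E
```

```text
15.625 [0.36702926 0.45122865 1.16990679] [-18.6  40.8  94.9]
```

Request:
servo_tool --commands '[0,-0.012,0,0,0,0,-0.014,0,0,0,0,-0.01,0,0,0,0,0,0,0,0,0,0,-0.01,0,0,0,0,-0.01,0,0,0,0,0,0,0]'

```text
clock: 16.5
tcp_pos: [498.0, 109.7, 105.9]
tcp_rot: [-0.541, 3.094, 0.001]
contact_force: [-0.3, -0.1, -1.3]
gripper_width: 22.0
grasp_force: 30.0
```

```bash
python3 - <<'E'
from h import *
F=[]
for i in range(3):
  c=cam('side');s=r.state();R=Ro.from_rotvec(s['tcp_rot']).as_matrix();F.append(R.T@s['contact_force'])
print(s['clock'],np.mean(F,0),(R.T@(s['tcp_pos']-np.array([487.9,81.5,190.3]))).round(1))
E
```

```text
16.65 [-0.24188493  0.08273281  1.18725276] [-18.5  23.1  84.9]
```

Request:
servo_tool --commands '[0,0,-0.012,0,0,0,0,-0.012,0,0,0,0,-0.03,0,0,0,0,-0.06,0,0,0,0,-0.05,0,0,0.03,0,-0.01,0,0,0,0,0,0,0,0,0,0,0,0]'

```text
clock: 17.65
tcp_pos: [482.7, 104.2, 191.6]
tcp_rot: [0.54, -3.094, 0.0]
contact_force: [-0.1, 0.4, -1.7]
gripper_width: 21.8
grasp_force: 30.0
```

```bash
python3 - <<'E'
from h import *
import pickle
cs={n:cam(n) for n in('wrist','side','scene')};pickle.dump(cs,open('c6.pkl','wb'))
s=r.state();print(s['clock'],s['tcp_pos'],s['contact_force'])
def cr(n,x,y,w,h,W,H): return cv2.resize(cs[n]['image'][y:y+h,x:x+w],(W,H),interpolation=cv2.INTER_CUBIC)
m=np.vstack([cr('wrist',120,100,240,90,800,300),np.hstack([cr('side',250,180,80,60,400,300),cr('scene',190,185,80,60,400,300)])])
cv2.imwrite('pics/l.png',m)
E
```

```text
17.8 [483.25026052 104.27267432 191.68651887] [-0.43344545  0.52652982 -0.50854825]
```

View pics/l.png

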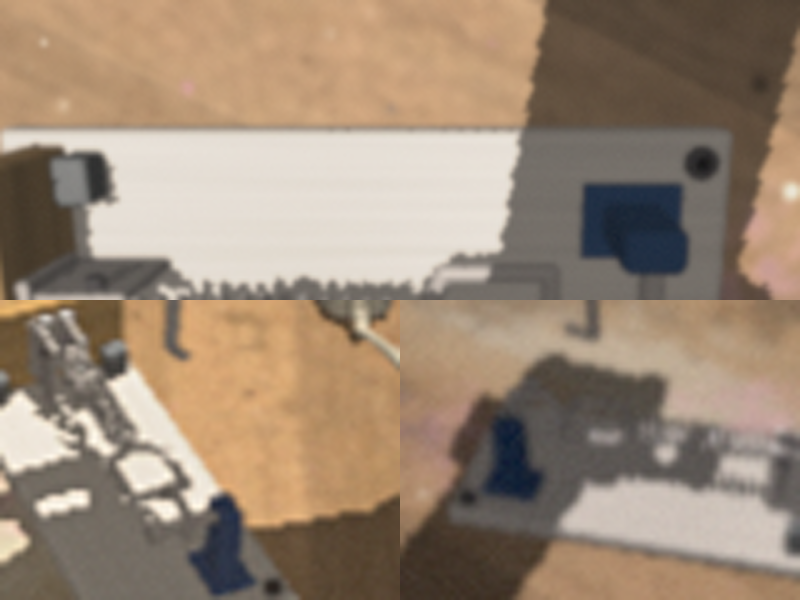

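The final wrist view shows the cross wire at u≈555 and the pin at about 652. That puts them about 30 mm apart, where they were 58 mm apart before, so the spring is hooked and level and the puller is free. Now back to the rack.

Request:
servo_tool --commands '[0.02,-0.047,0,0,0,0.038,-0.09,0,0,0,0.038,-0.09,0,0,0,0.038,-0.09,0,0,0,0.038,-0.09,0,0,0,0.038,-0.09,0,0,0,0.038,-0.09,0,0,0,0.036,-0.08,0,0,0,0.02,-0.046,0,0.06,0,0,0,0,0.07,0,0,0,0,0.0646,0,0,0,0,0,0]'

```text
clock: 19.3
tcp_pos: [461.2, -282.5, 191.8]
tcp_rot: [-0.095, -3.139, 0.0]
contact_force: [-0.2, 0.2, -1.4]
gripper_width: 22.2
grasp_force: 30.0
```

```bash
python3 - <<'E'
from h import *
import pickle
c=cam('wrist');c=cam('wrist');w=c
s=r.state();R=Ro.from_rotvec(s['tcp_rot']).as_matrix()
print(s['clock'],s['tcp_pos'],np.degrees(np.arctan2(R[1,1],R[0,1])))
print('delta tool',(R.T@(np.array([460.5,-282.9,90.3])-s['tcp_pos'])).round(2))
c=pickle.load(open('c6.pkl','rb'))['wrist'];O=np.array([509.05,74.13,0]);th=np.radians(109.75);x=np.array([np.cos(th),np.sin(th),0])
print('wire jig x',(plane(c,120+555/3.333-.3,100+285/3.333-.3,58)-O)@x)
E
```

```text
19.4 [ 461.31232935 -282.4102887   192.02963609] 86.63285678480752
delta tool [  0.72  -0.53 101.73]
wire jig x 62.94405896469989
```

Request:
servo_tool --commands '[0.001,-0.001,0.02,0,0,0,0,0.04,0,0,0,0,0.04,0,0,0,0,0.04,0,0,0,0,0.03,0,0,0,0,0.02,0,0,0,0,0.01,0,0,0,0,0,0,0,0,0,0,0,0]'

```text
clock: 20.52
tcp_pos: [461.1, -283.3, 92.8]
tcp_rot: [0.097, 3.139, -0.0]
contact_force: [0.5, -0.8, -1.1]
gripper_width: 22.1
grasp_force: 30.0
```

Request:
servo_tool --commands '[0,0,0.002,0,0,0,0,0.001,0,0,0,0,0,0,0]'

```text
clock: 20.9
tcp_pos: [460.7, -283.0, 90.9]
tcp_rot: [0.097, 3.14, 0.0]
contact_force: [-0.5, 0.2, 0.3]
gripper_width: 21.9
grasp_force: 30.0
```

Request:
servo_tool --commands '[0,0,0.001,0,0,0,0,0,0,0.35,0,0,0,0,0.7,0,0,0,0,1,0,0,0,0,1,0,0,0,0,1,0,0,-0.03,0,1,0,0,-0.08,0,1,0,0,-0.1,0,1,0,0,-0.08,0,1,0,0,-0.03,0,1,0,0,0,0,1]'

```text
clock: 22.4
tcp_pos: [461.1, -283.1, 251.1]
tcp_rot: [0.097, 3.138, -0.0]
contact_force: [0.9, 0.1, -1.0]
gripper_width: 87.8
grasp_force: 0.0
```

Request:
servo_tool --commands '[0,0,0,0,1,0,0,0,0,1]'

```text
clock: 22.65
tcp_pos: [460.0, -282.7, 248.9]
tcp_rot: [-0.097, -3.137, -0.001]
contact_force: [0.7, -0.2, 0.8]
gripper_width: 88.3
grasp_force: 0.0
```

```bash
python3 - <<'E'
from h import *
import pickle
old=pickle.load(open('c2.pkl','rb'));c=cam('wrist','m.png')
s=r.state();print(s['clock'],s['tcp_pos'],s['gripper_width'],s['contact_force'])
for n,k in(('old',old),('new',c)):
  h=cv2.cvtColor(k['image'],cv2.COLOR_BGR2HSV)[150:215,220:300]
  o=cv2.inRange(h,(3,150,40),(14,255,200));kk,l,st,ce=cv2.connectedComponentsWithStats(o)
  i=[j for j in range(1,kk) if st[j,4]>20];print(n,[(st[j].tolist(),plane(k,ce[j][0]+220,ce[j][1]+150,115).round(1)) for j in i])
  d=cv2.inRange(k['image'][150:215,220:300],(0,0,0),(55,55,55));kk,l,st,ce=cv2.connectedComponentsWithStats(d)
  print([(st[j].tolist(),plane(k,ce[j][0]+220,ce[j][1]+150,100).round(1)) for j in range(1,kk) if st[j,4]>60])
side=cam('side');h=cv2.cvtColor(side['image'],cv2.COLOR_BGR2HSV);o=cv2.inRange(h,(3,190,110),(15,255,255))[100:150,260:300]
k,l,st,ce=cv2.connectedComponentsWithStats(o);print('side (was 278,121,5,13 ctr 280.2,126.8)',[(st[i].tolist(),ce[i]+[260,100]) for i in range(1,k)])
E
```

```text
22.7 [ 460.12945006 -282.78251325  249.1297971 ] 88.21728021143042 [ 1.12124272  0.22550608 -0.26250086]
old [([27, 20, 22, 10, 193], array([ 450.9, -281. ,  115. ]))]
[([23, 12, 31, 43, 922], array([ 464.6, -282.1,  100. ]))]
new [([29, 20, 23, 10, 189], array([ 451.4, -282.6,  115. ]))]
[([24, 12, 32, 42, 933], array([ 465.1, -283. ,  100. ]))]
side (was 278,121,5,13 ctr 280.2,126.8) [([18, 21, 5, 13, 57], array([279.8245614 , 127.15789474]))]
```

The puller hangs upright as it did at the start. I'll confirm from the side view that the spring is unchanged since the unhooking check, then hand in.

```bash
python3 - <<'E'
from h import *
r.close_job();print(r.state()['clock'])
E
```

```text
the job is handed in; nothing more can be done
the job is handed in; nothing more can be done
```

The job is handed in at about 23 s: camera measurements put the spring's hook behind the pin (about 29 mm of stretch) and the puller back in its rack as at the start, though I did not do the last side-view check of the spring I had announced after hanging the puller up.

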